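# Shim the rocking laboratory balance

## Task

The white laboratory balance rocks because its front-left foot has lost its rubber pad. With the fingertips push the orange wedge along the bench, thin edge first, under that bare foot until it is snug and carries the foot; then press down on the top of the case at that corner, with about 10 N, to make sure it no longer rocks, and back away, leaving the wedge in place. Grip and lift nothing, leave the balance standing where it is with the beaker untouched on its pan, and do not disturb the specimen jar or the red marker.

Things in the scene. Friction and masses are not known exactly. Their poses are not given: they have to be found in the camera images.
- balance: white top-pan balance, 3.5 kg, loose. Case 200 (x) by 210 (y) mm, 20 to 55 mm above the bench; origin at bench level under its centre; front is -x, left +y. Steel pan 132 mm across, top at 66 mm, centred at x = +25. Feet at x, y = +-80 mm: three 18 mm rubber pads and, front left (-80, +80), a bare steel ball. Stands level; it rocks 4 degrees when the bare corner is pressed with about 5 N
- bare_foot (a point): lowest point of the bare foot, a steel ball of 14 mm diameter, hanging 8 mm above the bench; 20 mm in from the front and 25 mm in from the left edge of the case
- press_corner (a point): spot on the flat top of the case, 55 mm above the bench, right above the bare foot; about 20 mm round it is free
- shim: orange wedge, 0.14 kg, loose, 100 (x) by 44 (y) mm, in front of the balance. Origin under its middle on the bench; thin edge at x = +50, heel at x = -50. Top face rises evenly from 2.5 mm at the thin edge to 15 mm at the heel: it meets the foot 44 mm behind the thin edge (56 mm ahead of the heel face), then jams; a push of about 8 N seats it and friction keeps it there
- shim_heel (a point): middle of the upright rear face of the wedge's heel, the face to push on, 44 mm wide and 22 mm high (a cross lug 12 mm thick); 50 mm behind the wedge's origin, 11 mm above the bench
- shim_face: the sloping top face of the wedge: origin on the middle of the face, z square to it, x down the slope to the thin edge
- beaker: small clear glass beaker, 46 mm across and 58 mm high, standing on the pan; origin at the centre of its underside
- specimen_jar: clear specimen jar with white lid, 43 mm across, 48 mm high, standing on the bench left of the balance; origin at the centre of its underside
- marker: red and white marker pen, 132 mm long (y) and 15 mm thick, lying on the bench in front of the balance, right of the wedge; origin at its underside's middle
Things that resemble listed ones, but are neither listed nor needed, are in the scene too. Several things look just like the shim: the one meant starts farthest to the robot's right.

How it is judged:
By the outcome, as a careful person would: the job done as asked, in the order asked, and still so for the second after the job is handed in, with the robot touching nothing.
It also fails if it takes over 72 s, if anything falls off the work surface, if the arm or the gripper's body presses on something with over 40 N, if the wrist force passes 120 N, or if a joint passes its speed limit or range.

## Robot

A 6-joint arm with a two-finger parallel gripper is mounted at the origin on a cart in front of the work surface, level with it; the furniture and walls round the work are solid. World frame = base frame: x ahead of the robot, y to its left, z up, the work surface at z = 0. Lengths are in m, angles in rad, forces in N, time in s.
With the tool pointing down it reaches from about 0.325 to 0.9 m from the base axis. Payload 6.1 kg.
Tool frame: the origin (TCP) lies on the centre line of the jaws, within the pads' length; the fingertips stand 8 mm ahead of it and the grasp point (between the pads) lies 11 mm behind it; x points along the fingers, z is the direction in which the jaws open and shut, and the axes are right-handed (so a half turn about x gives the same grasp; the last joint's range is limited). The gripper opens to 87 mm and grips with 3 to 60 N. Pads are 19 mm wide; open, the fingers measure 117 mm over their backs; the gripper's body (75 mm by 190 mm) begins 51 mm behind the grasp point.
Start: joints at [1.17, 0.22, 1.526, -0, 1.395, -0.126], TCP at [0.17, 0.602, 0.231] pointing down, gripper open.
Joint ranges: [-2.98, 2.98], [-0.91, 2.08], [0.09, 2.57], [-1.24, 4.39], [0.2, 2.65], [-2.68, 2.68]. Speed limits (rad/s): [2.57, 2.57, 3.01, 3.14, 3.14, 3.14].

## Interface

Orientations are given as a unit quaternion [x, y, z, w].
In Python, from cell import read_state, get_image, calibration, arm, search_frame, masks_of, pinpoint gives the robot as it stands. The module is installed in compiled form; this text tells all that it offers.
- The arm moves only by the tool send_rows, never from a script. Its argument "commands" is a list of rows, each an object with "rot": the turn, a rotation vector about the tool's x, y, z in units of 8 degrees (1.0 is 8 degrees), a list of three; "dp": the shift along the tool's x, y, z in units of 60 mm (1.0 is 60 mm), a list of three; "jaw": the finger opening in mm, from 0 to 87. A call has 1 to 10 rows; each row shifts and turns the commanded pose from where the row before left it, along the tool's axes as they then stand; what a row does not reach is not made up. A row lasts 1/8 s, in which the tool goes at most 62.5 mm and 10.7 degrees, less where a joint would pass 70% of its speed; a pose out of reach is approached as far as the arm can. A call is refused whole if a number of a shift passes 1 or a number of a turn 1, either way. A call with a gripper value outside its range is refused whole. The fingers move at their own pace and stop on an object; "newtons" is the grip in N (left out, the last holds). Time passes only in rows, so rows that do not move let the fingers close. It gives the time, the measured TCP pose, the force and the opening at its end, in the units of the state.
- read_state(): the state, without advancing time (a new reading comes with each control period).
- get_image(name): name is "scene" or "top" or "wrist"; returns the picture (480x640x3 uint8, red, green, blue); there is no depth.
- calibration(name): a dict with "fov_y" (degrees; the focal length in pixels is half the picture's height over the tangent of half this angle, whatever the lens; pixels are square), "cx", "cy" (the principal point, pixels), "R" (3x3) and "t" (3): a world point X has camera coordinates R X + t. Camera axes: x right, y down, z forward; pixel columns grow to the right and rows downward; lengths in m; the calibration is good to about 2 mm. A picture is of the moment at which its call begins: read the wrist's pose just before it. calibration takes no time and is no camera call; for the wrist camera it gives the pose at the moment of the call.
- arm.close_job(): hands the job in, once; it reports no verdict.
Trained networks look in the newest picture that a camera, given by its name, has taken for a name from the list of things; names that differ only in an ending like _2 or _b are one class to them, and where a whole thing is asked for, a point or a joint stands for the part that bears it (a point fixed in the world has none). Each returns a list of dicts, best first, with "confidence" (0 to 1); they miss things now and then, are a little off and sometimes report something else, mostly with a low value. They report only what shows in the picture. A call takes as long as a camera call. They do not tell look-alikes from the thing itself.
- search_frame(target, camera): "location" ([x, y, z] in m, in world coordinates, good to about 4 mm: the middle of the surface that is visible of it).
- masks_of(target, camera): "pixels" (480x640 bool, what is visible of it).
- pinpoint(target, camera): "location" ([x, y, z] in m, in world coordinates, good to about 4 mm: a listed point, or the origin of a listed thing).
The state is a dict: "clock": time; "joint_pos": joint angles; "joint_velocities": joint speeds; "joint_efforts": joint torques, N m; "tool_pos": TCP position; "tool_rot": TCP orientation; "wrist_force": force on the tool from outside, world axes, zero at the start; "ft_torque": the same for the moment, N m; "grip_width": finger opening in m.
Only numpy, scipy, OpenCV 4.12 (cv2) and the standard library are available. Lean on these libraries where they do the work, as an engineer would, in place of code of your own. Each camera call takes 0.05 s, during which the arm holds its last target. There are 200 camera calls.

## Working session

There is one attempt and no reset: what is moved stays moved. The work goes in short steps, Python scripts to look and compute and a tool call to move; the robot and the scene stay as the last step left them, time stands still between calls to the robot, and variables do not carry over. Pictures are saved under pics/ and viewed, about 8 in all and at most 12, crops included, and the job is handed in when it is done.

Besides the shell and the picture viewer there is one more tool, called as a command line: name --argument value ..., lists and objects as JSON in quotes. send_rows: Moves the arm, as the interface text tells. Its arguments: {"type":"object","properties":{"commands":{"type":"array"},"newtons":{"type":"number"}},"required":["commands"]}

```bash
mkdir -p pics; python3 - <<'E'
from cell import *
import cv2, numpy as np
s=read_state(); print({k:np.round(v,3).tolist() for k,v in s.items()})
for c in ("scene","top"):
    im=get_image(c); cv2.imwrite(f"pics/{c}0.png",im[:,:,::-1])
    for t in ("shim","shim_heel","balance","bare_foot","press_corner","marker","specimen_jar","beaker","shim_face"):
        print(c,t,[(np.round(d["location"],3).tolist(),round(d["confidence"],2)) for d in pinpoint(t,c)])
E
```

```text
{'clock': 0.0, 'joint_pos': [1.17, 0.221, 1.528, -0.0, 1.395, -0.126], 'joint_velocities': [0.001, -0.001, -0.001, -0.001, -0.001, -0.002], 'joint_efforts': [0.001, -49.462, -38.738, 0.07, 0.057, -0.0], 'tool_pos': [0.169, 0.601, 0.229], 'tool_rot': [-0.427, 0.564, 0.426, 0.563], 'wrist_force': [0.256, -0.68, -0.7], 'ft_torque': [0.063, 0.016, -0.025], 'grip_width': 0.087}
scene shim [([0.676, 0.287, 0.001], 0.98), ([0.401, 0.276, 0.002], 0.85), ([0.553, 0.151, 0.001], 0.64), ([0.536, 0.325, 0.001], 0.64)]
scene shim_heel [([0.367, 0.315, 0.016], 0.81), ([0.513, 0.372, 0.008], 0.8), ([0.642, 0.325, 0.013], 0.79), ([0.51, 0.159, 0.013], 0.73)]
scene balance []
scene bare_foot [([0.643, 0.122, 0.01], 0.88), ([0.558, 0.152, -0.002], 0.43)]
scene press_corner [([0.642, 0.122, 0.058], 0.83)]
scene marker [([0.488, -0.065, -0.008], 0.98)]
scene specimen_jar [([0.756, 0.202, 0.002], 0.71)]
scene beaker [([0.739, 0.008, 0.066], 0.59)]
scene shim_face [([0.558, 0.149, 0.011], 0.93), ([0.537, 0.321, 0.009], 0.75), ([0.679, 0.291, 0.008], 0.7)]
top shim [([0.537, 0.324, 0.0], 0.94), ([0.554, 0.154, -0.001], 0.87), ([0.674, 0.288, -0.006], 0.74)]
top shim_heel [([0.503, 0.155, 0.01], 0.88), ([0.367, 0.313, 0.008], 0.82), ([0.635, 0.327, 0.013], 0.81), ([0.516, 0.37, 0.013], 0.76)]
top balance [([0.7, 0.025, -0.002], 0.78)]
top bare_foot [([0.641, 0.12, 0.006], 0.63)]
top press_corner [([0.636, 0.12, 0.056], 0.56)]
top marker [([0.489, -0.067, -0.002], 0.69)]
top specimen_jar [([0.754, 0.2, 0.005], 0.79), ([0.732, 0.009, 0.067], 0.25)]
top beaker [([0.732, 0.009, 0.064], 0.85)]
top shim_face [([0.558, 0.152, 0.009], 0.85), ([0.403, 0.271, 0.004], 0.79), ([0.676, 0.292, 0.006], 0.71), ([0.538, 0.325, 0.011], 0.6)]
```

View pics/top0.png

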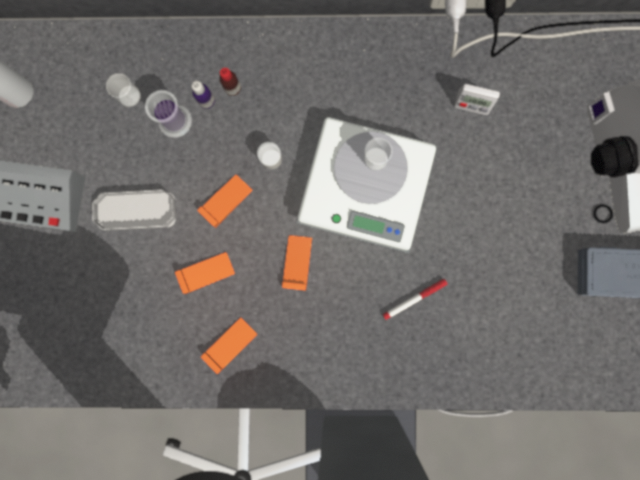

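View pics/scene0.png

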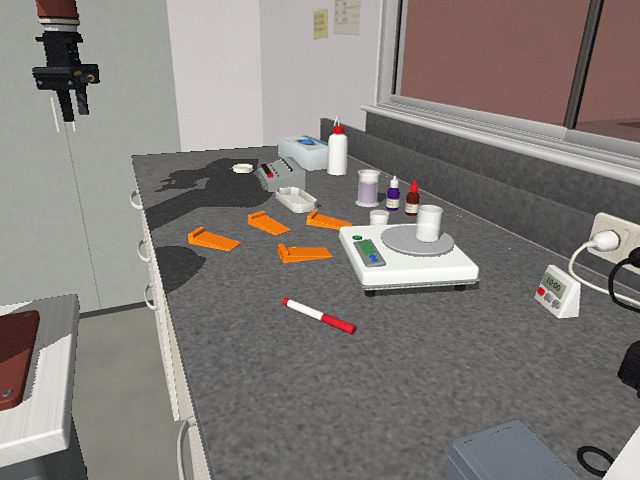

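```bash
cat >h.py <<'E'
from cell import *
import cv2, numpy as np
def unproj(c,px,z):
    k=calibration(c); f=240/np.tan(np.radians(k["fov_y"])/2); R=np.array(k["R"]);t=np.array(k["t"])
    px=np.atleast_2d(np.asarray(px,float)); d=np.c_[(px-[k["cx"],k["cy"]])/f,np.ones(len(px))]@R; o=-R.T@t
    z=np.broadcast_to(z,len(px))
    return o+d*((z-o[2])/d[:,2])[:,None]
def proj(c,X):
    k=calibration(c); f=240/np.tan(np.radians(k["fov_y"])/2)
    p=np.atleast_2d(X)@np.array(k["R"]).T+k["t"]; return p[:,:2]/p[:,2:]*f+[k["cx"],k["cy"]]
def rect(m,c,z):
    n,l,s,_=cv2.connectedComponentsWithStats(m.astype(np.uint8)); m=l==1+np.argmax(s[1:,4])
    ys,xs=np.nonzero(m); P=unproj(c,np.c_[xs,ys],z)[:,:2]
    (cx,cy),(w,h),a=cv2.minAreaRect((P*1000).astype(np.float32)); return np.round([cx,cy,w,h,a],1)
E
python3 - <<'E'
from h import *
im=get_image("top")
print("cam",-np.array(calibration("top")["R"]).T@calibration("top")["t"])
for d in masks_of("shim","top"): print("shim",d["confidence"],rect(d["pixels"],"top",.009))
for d in masks_of("balance","top"): print("bal",d["confidence"],rect(d["pixels"],"top",.055))
for d in masks_of("marker","top")[:1]: print("mk",rect(d["pixels"],"top",.008))
c=cv2.resize(im[180:320,220:400],None,fx=4,fy=4,interpolation=cv2.INTER_CUBIC); cv2.imwrite("pics/crop1.png",c[:,:,::-1])
E
```

```text
cam [0.49575277 0.08169743 1.03527022]
shim 0.88 [675.1 289.   47.4  99.9  45.4]
shim 0.86 [538.6 323.6  46.3 104.8  21.3]
shim 0.71 [761.3 205.5  52.6  43.1  18.5]
shim 0.67 [405.4 277.8  44.3 102.3  45.1]
shim 0.58 [558.1 151.9  44.6  98.7  83.8]
bal 0.79 [697.2  24.6 212.2 205.7  75.4]
bal 0.36 [490.6 -60.1  14.6 126.4  31. ]
mk [491.1 -66.3  15.4 132.8  30.6]
```

View pics/crop1.png

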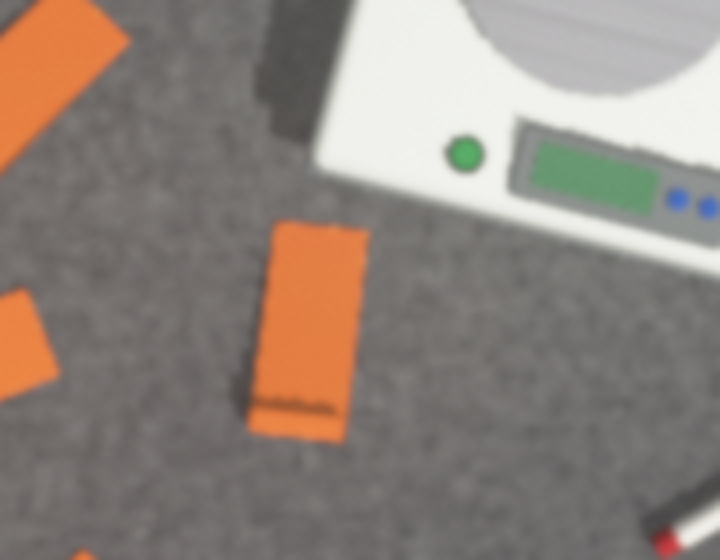

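The four look-alike wedges are at top-view pixels (297,263), (205,273), (226,201) and (229,346). The one at (297,263) has the smallest y (0.152), so it is farthest right. It is also in front of the balance with its thin edge towards it, and the crop confirms this. It needs about 8 mm of shift to the right and about 8° of clockwise turn to line up with the foot at (0.641, 0.122).

send_rows --commands '[{"dp":[0,-0.8,-0.46],"rot":[0,0,0],"jaw":0},{"dp":[0,-0.8,-0.46],"rot":[0,0,0],"jaw":0},{"dp":[0,-0.8,-0.46],"rot":[0,0,0],"jaw":0},{"dp":[0,-0.8,-0.46],"rot":[0,0,0],"jaw":0},{"dp":[0,-0.8,-0.46],"rot":[0,0,0],"jaw":0},{"dp":[0,-0.8,-0.46],"rot":[0,0,0],"jaw":0},{"dp":[0,-0.8,-0.46],"rot":[0,0,0],"jaw":0},{"dp":[0,-0.8,-0.46],"rot":[0,0,0],"jaw":0},{"dp":[0,-0.8,-0.46],"rot":[0,0,0],"jaw":0},{"dp":[0,-0.8,-0.46],"rot":[0,0,0],"jaw":0}]'

```text
clock: 2.45
tool_pos: [0.5579, 0.2042, 0.2308]
tool_rot: [-0.427, 0.564, 0.427, 0.564]
wrist_force: [0.2, 1.1, 0.3]
grip_width: 0.0019
```

send_rows --commands '[{"dp":[0,0,0],"rot":[1,0,0],"jaw":0},{"dp":[0,0,0],"rot":[1,0,0],"jaw":0},{"dp":[0,0,0],"rot":[1,0,0],"jaw":0},{"dp":[0,0,0],"rot":[1,0,0],"jaw":0},{"dp":[0,0,0],"rot":[1,0,0],"jaw":0},{"dp":[0,0,0],"rot":[1,0,0],"jaw":0},{"dp":[0,0,0],"rot":[1,0,0],"jaw":0},{"dp":[0,0,0],"rot":[1,0,0],"jaw":0},{"dp":[0,0,0],"rot":[1,0,0],"jaw":0},{"dp":[0,0,0],"rot":[1,0,0],"jaw":0}]'

```text
clock: 3.7
tool_pos: [0.5567, 0.2056, 0.2306]
tool_rot: [0.037, 0.706, -0.037, 0.706]
wrist_force: [0.6, 0.4, 0.7]
grip_width: 0.0004
```

send_rows --commands '[{"dp":[0,0,0],"rot":[0.6,0,0],"jaw":0},{"dp":[0,0,0],"rot":[0.5,0,0],"jaw":0},{"dp":[0,0,0],"rot":[0,0,0],"jaw":0},{"dp":[0,0,0],"rot":[0,0,0],"jaw":0}]'

```text
clock: 4.2
tool_pos: [0.5567, 0.2057, 0.2305]
tool_rot: [0.089, 0.701, -0.089, 0.701]
wrist_force: [0.6, 0.4, -0.7]
grip_width: 0.0006
```

```bash
cat >>h.py <<'E'
def pts(c,names):
    get_image(c)
    for t in names: print(c,t,[(np.round(d["location"],4).tolist(),round(d["confidence"],2)) for d in pinpoint(t,c)])
E
python3 - <<'E'
from h import *
im=get_image("wrist"); cv2.imwrite("pics/w1.png",im[:,:,::-1])
for d in masks_of("shim","wrist"): print("shim",d["confidence"],rect(d["pixels"],"wrist",.009))
pts("wrist",["shim","shim_heel","bare_foot","press_corner"])
E
```

```text
shim 0.94 [673.  291.2  48.8  98.9  44.7]
shim 0.87 [536.  327.4  46.2 103.6  22.3]
shim 0.86 [401.3 279.8  50.8 107.1  45.5]
shim 0.68 [554.6 154.3  51.6 103.1  86. ]
wrist shim [([0.673, 0.2892, -0.0006], 0.95), ([0.5369, 0.3254, 0.0004], 0.83), ([0.3989, 0.281, -0.0024], 0.71), ([0.5584, 0.1534, -0.0011], 0.6)]
wrist shim_heel [([0.3638, 0.3106, 0.0105], 0.87), ([0.507, 0.1518, 0.0076], 0.85), ([0.6369, 0.3219, 0.0107], 0.6), ([0.5206, 0.3678, 0.012], 0.59)]
wrist bare_foot []
wrist press_corner [([0.6414, 0.1213, 0.0545], 0.69)]
```

View pics/w1.png

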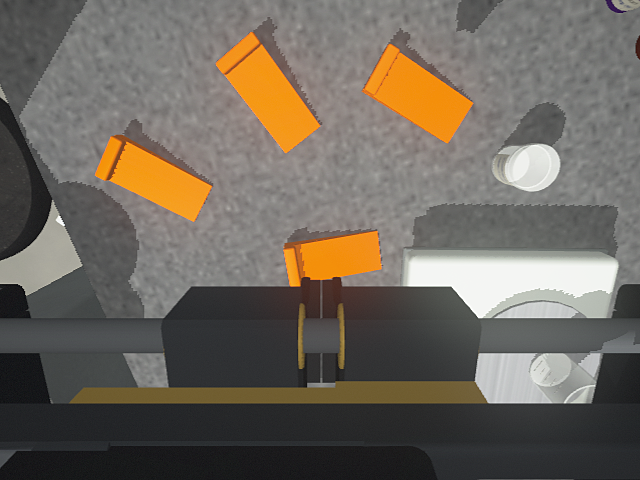

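The picture shows the wedge at (335,257), just behind the closed fingertips at (320,285). The balance edge is upright in the image, so the tool is parallel to the balance. I'm lowering it beside the wedge's left flank.

send_rows --commands '[{"dp":[0.55,0,0.1],"rot":[0,0,0],"jaw":0},{"dp":[0.55,0,0],"rot":[0,0,0],"jaw":0},{"dp":[0.55,0,0],"rot":[0,0,0],"jaw":0},{"dp":[0.55,0,0],"rot":[0,0,0],"jaw":0},{"dp":[0.55,0,0],"rot":[0,0,0],"jaw":0},{"dp":[0.5,0,0],"rot":[0,0,0],"jaw":0},{"dp":[0.25,0,0],"rot":[0,0,0],"jaw":0},{"dp":[0.12,0,0],"rot":[0,0,0],"jaw":0},{"dp":[0,0,0],"rot":[0,0,0],"jaw":0}]'

```text
clock: 5.68
tool_pos: [0.5629, 0.2042, 0.0137]
tool_rot: [0.09, 0.701, -0.089, 0.702]
wrist_force: [-0.2, 0.4, 0.3]
grip_width: 0.0003
```

send_rows --commands '[{"dp":[0.03,-0.05,0],"rot":[0,0,0],"jaw":0},{"dp":[0,-0.07,0],"rot":[0,0,0],"jaw":0},{"dp":[0,-0.07,0],"rot":[0,0,0],"jaw":0},{"dp":[0,-0.07,0],"rot":[0,0,0],"jaw":0},{"dp":[0,-0.07,0],"rot":[0,0,0],"jaw":0},{"dp":[0,-0.07,0],"rot":[0,0,0],"jaw":0},{"dp":[0,0,0],"rot":[0,0,0],"jaw":0}]'

```text
clock: 6.55
tool_pos: [0.5564, 0.1806, 0.0116]
tool_rot: [0.09, 0.701, -0.09, 0.701]
wrist_force: [0.1, 0.3, 0.6]
grip_width: 0.0006
```

```bash
python3 - <<'E'
from h import *
for c in ("top","scene"):
    im=get_image(c); cv2.imwrite(f"pics/{c}2.png",im[:,:,::-1])
    for d in masks_of("shim",c): print("shim",d["confidence"],rect(d["pixels"],c,.009))
    pts(c,["shim","shim_heel","shim_face"])
E
```

```text
shim 0.77 [426.9 254.4  42.   38.8  45.8]
shim 0.76 [526.6 349.7  47.   48.   20.3]
shim 0.63 [673.7 288.1  47.2 101.2  43. ]
shim 0.54 [5.741e+02 1.258e+02 5.600e+01 1.680e+01 2.000e-01]
top shim [([0.4007, 0.2779, 0.0031], 0.84), ([0.5388, 0.3224, -0.0007], 0.69), ([0.6737, 0.2903, -0.0028], 0.56), ([0.5528, 0.1494, 0.0004], 0.53)]
top shim_heel [([0.6338, 0.3214, 0.0129], 0.69), ([0.518, 0.3731, 0.0108], 0.59)]
top shim_face [([0.6755, 0.2901, 0.0086], 0.84), ([0.4031, 0.2701, 0.0077], 0.76), ([0.5376, 0.3272, 0.0087], 0.69), ([0.5586, 0.1427, 0.0076], 0.46)]
shim 0.86 [529.3 322.9  64.7 139.   25.9]
shim 0.86 [666.5 270.5  68.   81.3  34.3]
shim 0.74 [549.8 140.4  89.4 100.4  74.6]
shim 0.61 [390.3 271.8  69.8 141.8  28.3]
scene shim [([0.4031, 0.276, 0.0023], 0.85), ([0.5359, 0.3256, 0.0004], 0.81), ([0.5519, 0.1441, 0.0008], 0.64), ([0.6767, 0.2891, 0.0013], 0.63)]
scene shim_heel [([0.3665, 0.3125, 0.0139], 0.9), ([0.5072, 0.154, 0.0118], 0.83), ([0.5171, 0.373, 0.0101], 0.8), ([0.6385, 0.3247, 0.0137], 0.61)]
scene shim_face [([0.5391, 0.3222, 0.0056], 0.83), ([0.4043, 0.2753, 0.0101], 0.74), ([0.5536, 0.1443, 0.0112], 0.68), ([0.676, 0.291, 0.0076], 0.51)]
```

send_rows --commands '[{"dp":[0,-0.05,0],"rot":[0,0,0],"jaw":0},{"dp":[0,-0.02,0],"rot":[0,0,0],"jaw":0},{"dp":[0,0,0],"rot":[0,0,0],"jaw":0},{"dp":[0,0.1,0],"rot":[0,0,0],"jaw":0},{"dp":[0,0.4,0],"rot":[0,0,0],"jaw":0},{"dp":[-0.6,0,0],"rot":[0,0,0],"jaw":0},{"dp":[-0.8,0,-0.3],"rot":[0,0,0],"jaw":0},{"dp":[-0.8,0,-0.5],"rot":[0,0,0],"jaw":0},{"dp":[-0.2,0,-0.5],"rot":[0,0,0],"jaw":0},{"dp":[0,0,0],"rot":[0,0,0],"jaw":0}]'

```text
clock: 8.4
tool_pos: [0.4872, 0.2277, 0.1575]
tool_rot: [0.089, 0.701, -0.088, 0.703]
wrist_force: [0.0, -0.0, -1.0]
grip_width: 0.0006
```

```bash
python3 - <<'E'
from h import *
for c in ("wrist","top"):
    im=get_image(c); cv2.imwrite(f"pics/{c}3.png",im[:,:,::-1])
    for d in masks_of("shim",c): print("shim",d["confidence"],rect(d["pixels"],c,.009))
    pts(c,["shim","shim_heel","shim_face","bare_foot"])
E
```

```text
shim 0.93 [671.3 291.6  51.8  98.8  45.3]
shim 0.74 [553.  154.6  32.9  98.8  75.5]
shim 0.74 [403.1 279.1  49.4 104.2  47. ]
shim 0.66 [537.2 325.6  46.8 100.5  22.1]
shim 0.58 [564.1 160.8  28.9  86.   63.1]
wrist shim [([0.6739, 0.2899, 0.0042], 0.81), ([0.4017, 0.277, -0.0027], 0.71), ([0.5554, 0.1448, 0.0009], 0.61)]
wrist shim_heel [([0.6398, 0.3237, 0.0136], 0.74), ([0.3737, 0.3103, 0.0112], 0.71), ([0.5197, 0.3688, 0.0105], 0.67)]
wrist shim_face [([0.4065, 0.2824, 0.0084], 0.73), ([0.5384, 0.3251, 0.0124], 0.7), ([0.6773, 0.2899, 0.0098], 0.7), ([0.5566, 0.1465, 0.0069], 0.59)]
wrist bare_foot [([0.6415, 0.1226, 0.0559], 0.69), ([0.6394, 0.122, 0.0081], 0.66)]
shim 0.72 [553.8 142.1  47.1 101.2  79.4]
shim 0.66 [674.7 287.7  47.4 101.1  45.6]
top shim [([0.6737, 0.2916, -0.0018], 0.92), ([0.5493, 0.1456, 0.0009], 0.87)]
top shim_heel [([0.636, 0.3258, 0.0119], 0.92), ([0.5018, 0.1508, 0.0089], 0.88), ([0.3669, 0.3117, 0.0061], 0.36)]
top shim_face [([0.6755, 0.2919, 0.0059], 0.85), ([0.553, 0.1391, 0.0085], 0.82)]
top bare_foot [([0.6423, 0.1192, 0.0073], 0.84)]
```

View pics/wrist3.png

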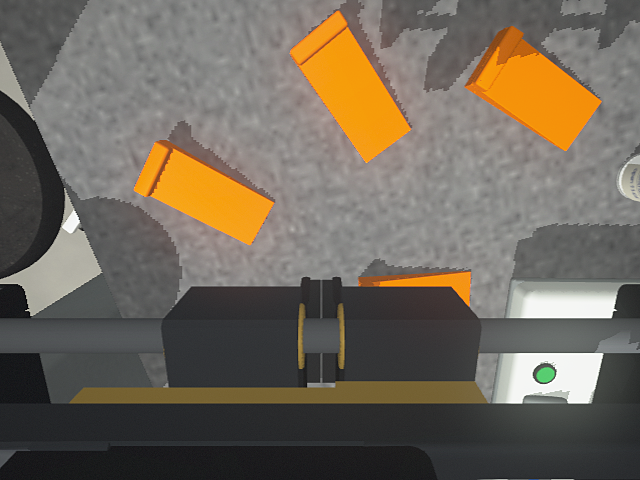

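```bash
python3 - <<'E'
from h import *
for f in ("top0","top3"):
    h=cv2.cvtColor(cv2.imread(f"pics/{f}.png"),cv2.COLOR_BGR2HSV)
    m=cv2.inRange(h,(5,130,80),(20,255,255)); n,l,s,c=cv2.connectedComponentsWithStats(m)
    for i in range(1,n):
        if s[i,4]>300: print(f,c[i].round(),s[i,4],rect(l==i,"top",.009))
c=cv2.resize(cv2.imread("pics/top3.png")[170:320,230:410],None,fx=4,fy=4,interpolation=cv2.INTER_CUBIC); cv2.imwrite("pics/crop3.png",c)
E
```

```text
top0 [225. 201.] 1312 [676.6 288.6  48.7  99.9  45.4]
top0 [297. 263.] 1282 [558.5 151.4  45.2  99.5  83.1]
top0 [204. 273.] 1364 [539.1 323.6  46.5 104.6  21.1]
top0 [229. 345.] 1409 [405.6 276.7  45.6 103.5  45.1]
top3 [225. 200.] 1306 [676.1 288.1  47.4  99.9  45.4]
top3 [302. 265.] 1277 [554.2 142.1  45.1  99.2  78.9]
```

View pics/crop3.png

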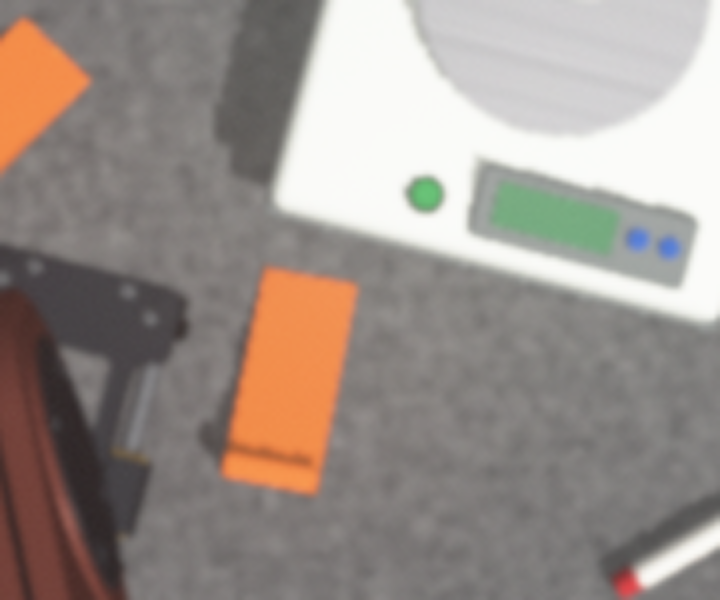

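The wedge is now at centre (0.554, 0.142) with yaw −11°. Its axis passes within about 3 mm of the foot. Next I turn the tool square to the heel, with a push heading of −13°.

send_rows --commands '[{"dp":[0,0,0],"rot":[-1,0,0],"jaw":0},{"dp":[0,0,0],"rot":[-1,0,0],"jaw":0},{"dp":[0,0,0],"rot":[-1,0,0],"jaw":0},{"dp":[0,0,0],"rot":[-1,0,0],"jaw":0},{"dp":[0,0,0],"rot":[-1,0,0],"jaw":0},{"dp":[0,0,0],"rot":[-1,0,0],"jaw":0},{"dp":[0,0,0],"rot":[-1,0,0],"jaw":0},{"dp":[0,0,0],"rot":[-1,0,0],"jaw":0},{"dp":[0,0,0],"rot":[-1,0,0],"jaw":0},{"dp":[0,0,0],"rot":[-1,0,0],"jaw":0}]'

```text
clock: 10.35
tool_pos: [0.4875, 0.2254, 0.1556]
tool_rot: [-0.384, 0.594, 0.384, 0.594]
wrist_force: [0.3, -0.1, 0.7]
grip_width: 0.0002
```

send_rows --commands '[{"dp":[0,0,0],"rot":[-1,0,0],"jaw":0},{"dp":[0,0,0],"rot":[-0.44,0,0],"jaw":0},{"dp":[0,-0.04,-0.57],"rot":[0,0,0],"jaw":0},{"dp":[0,-0.04,-0.57],"rot":[0,0,0],"jaw":0},{"dp":[0,0,0],"rot":[0,0,0],"jaw":0},{"dp":[0,0,0],"rot":[0,0,0],"jaw":0}]'

```text
clock: 11.1
tool_pos: [0.477, 0.1581, 0.1558]
tool_rot: [-0.44, 0.553, 0.44, 0.554]
wrist_force: [0.2, 0.4, 0.4]
grip_width: 0.0005
```

send_rows --commands '[{"dp":[0.6,0,0],"rot":[0,0,0],"jaw":0},{"dp":[0.6,0,0],"rot":[0,0,0],"jaw":0},{"dp":[0.6,0,0],"rot":[0,0,0],"jaw":0},{"dp":[0.35,0,0],"rot":[0,0,0],"jaw":0},{"dp":[0.2,0,0],"rot":[0,0,0],"jaw":0},{"dp":[0,0,0],"rot":[0,0,0],"jaw":0},{"dp":[0,0,0],"rot":[0,0,0],"jaw":0}]'

```text
clock: 11.98
tool_pos: [0.4777, 0.1581, 0.0155]
tool_rot: [-0.44, 0.553, 0.44, 0.554]
wrist_force: [-0.1, 0.6, 0.0]
grip_width: 0.0002
```

send_rows --commands '[{"dp":[0,-0.1,0],"rot":[0,0,0],"jaw":0},{"dp":[0,-0.15,0],"rot":[0,0,0],"jaw":0},{"dp":[0,-0.15,0],"rot":[0,0,0],"jaw":0},{"dp":[0,-0.15,0],"rot":[0,0,0],"jaw":0},{"dp":[0,-0.15,0],"rot":[0,0,0],"jaw":0},{"dp":[0,-0.15,0],"rot":[0,0,0],"jaw":0},{"dp":[0,0,0],"rot":[0,0,0],"jaw":0}]'

```text
clock: 12.85
tool_pos: [0.5275, 0.146, 0.0146]
tool_rot: [-0.44, 0.553, 0.44, 0.554]
wrist_force: [-0.2, -0.1, -0.3]
grip_width: 0.0003
```

```bash
python3 - <<'E'
from h import *
im=get_image("top"); cv2.imwrite("pics/top4.png",im[:,:,::-1])
pts("top",["shim","shim_face"]); im=get_image("scene"); cv2.imwrite("pics/scene4.png",im[:,:,::-1]); pts("scene",["shim","shim_heel","bare_foot","shim_face"])
c=cv2.resize(im[200:320,250:490],None,fx=3,fy=3,interpolation=cv2.INTER_CUBIC)[:,:,::-1]
t=cv2.resize(cv2.imread("pics/top4.png")[180:300,220:460],None,fx=3,fy=3,interpolation=cv2.INTER_CUBIC)
cv2.imwrite("pics/c4.png",cv2.resize(np.vstack([c,t]),(600,600)))
E
```

```text
top shim [([0.6729, 0.2883, -0.0049], 0.74), ([0.4047, 0.2771, 0.0026], 0.7), ([0.5397, 0.3234, -0.0036], 0.64), ([0.5882, 0.1342, 0.0004], 0.55), ([0.7533, 0.1999, 0.0049], 0.49)]
top shim_face [([0.403, 0.2682, 0.0069], 0.91), ([0.6752, 0.2921, 0.0076], 0.91), ([0.5376, 0.3234, 0.0118], 0.84), ([0.588, 0.1288, 0.0072], 0.54)]
scene shim [([0.4027, 0.2754, 0.0021], 0.96), ([0.5855, 0.1309, -0.0013], 0.94), ([0.6746, 0.2898, 0.0013], 0.77), ([0.5356, 0.3267, 0.0004], 0.57)]
scene shim_heel [([0.5427, 0.1458, 0.0122], 0.96), ([0.5127, 0.3695, 0.0085], 0.89), ([0.3695, 0.3128, 0.0151], 0.88), ([0.6382, 0.3234, 0.014], 0.74)]
scene bare_foot [([0.6466, 0.1205, 0.0098], 0.97)]
scene shim_face [([0.5877, 0.1303, 0.0099], 0.64), ([0.5379, 0.3251, 0.0072], 0.58), ([0.6798, 0.2895, 0.0063], 0.58), ([0.4052, 0.2769, 0.01], 0.57)]
```

View pics/c4.png

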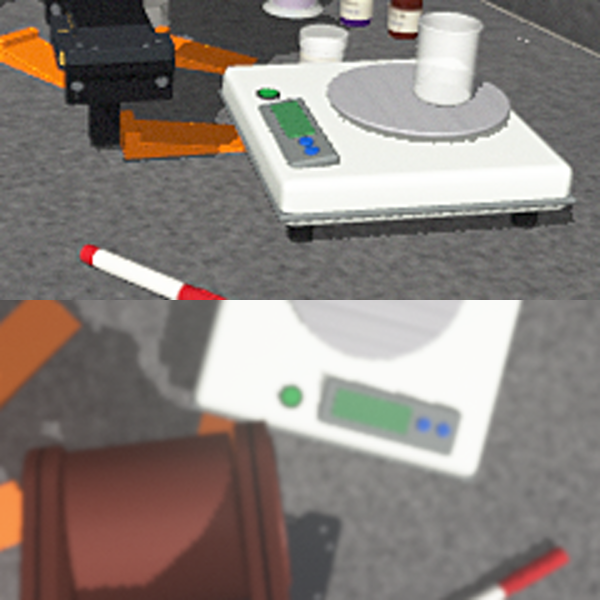

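The thin edge is entering under the front-left corner, the wedge is straight and nothing else is touched. I'm advancing to just short of contact, then in small steps.

send_rows --commands '[{"dp":[0,-0.15,0],"rot":[0,0,0],"jaw":0},{"dp":[0,-0.15,0],"rot":[0,0,0],"jaw":0},{"dp":[0,-0.15,0],"rot":[0,0,0],"jaw":0},{"dp":[0,-0.12,0],"rot":[0,0,0],"jaw":0},{"dp":[0,-0.1,0],"rot":[0,0,0],"jaw":0},{"dp":[0,0,0],"rot":[0,0,0],"jaw":0}]'

```text
clock: 14.1
tool_pos: [0.5662, 0.137, 0.0146]
tool_rot: [-0.44, 0.553, 0.44, 0.554]
wrist_force: [0.1, -0.8, -0.6]
grip_width: 0.0005
```

send_rows --commands '[{"dp":[0,-0.04,0],"rot":[0,0,0],"jaw":0},{"dp":[0,0,0],"rot":[0,0,0],"jaw":0}]'

```text
clock: 14.35
tool_pos: [0.5679, 0.1367, 0.0145]
tool_rot: [-0.44, 0.553, 0.44, 0.553]
wrist_force: [-0.2, 0.1, -1.0]
grip_width: 0.0003
```

send_rows --commands '[{"dp":[0,-0.04,0],"rot":[0,0,0],"jaw":0},{"dp":[0,0,0],"rot":[0,0,0],"jaw":0}]'

```text
clock: 14.6
tool_pos: [0.5703, 0.1361, 0.0146]
tool_rot: [-0.44, 0.553, 0.44, 0.554]
wrist_force: [0.0, -0.1, -1.0]
grip_width: 0.0002
```

send_rows --commands '[{"dp":[0,-0.05,0],"rot":[0,0,0],"jaw":0},{"dp":[0,0,0],"rot":[0,0,0],"jaw":0}]'

```text
clock: 14.85
tool_pos: [0.5735, 0.1354, 0.0146]
tool_rot: [-0.44, 0.553, 0.44, 0.554]
wrist_force: [-0.2, -0.3, -0.7]
grip_width: 0.0003
```

send_rows --commands '[{"dp":[0,-0.03,0],"rot":[0,0,0],"jaw":0},{"dp":[0,0,0],"rot":[0,0,0],"jaw":0}]'

```text
clock: 15.1
tool_pos: [0.5751, 0.135, 0.0146]
tool_rot: [-0.44, 0.553, 0.44, 0.554]
wrist_force: [0.7, -0.8, -0.1]
grip_width: 0.0004
```

send_rows --commands '[{"dp":[0,-0.03,0],"rot":[0,0,0],"jaw":0},{"dp":[0,0,0],"rot":[0,0,0],"jaw":0}]'

```text
clock: 15.35
tool_pos: [0.5765, 0.1347, 0.0145]
tool_rot: [-0.44, 0.554, 0.44, 0.553]
wrist_force: [-3.6, 0.6, 2.0]
grip_width: 0.0004
```

Contact came where predicted (x = 0.577). Now seating it to about 8 N.

send_rows --commands '[{"dp":[0,-0.01,0],"rot":[0,0,0],"jaw":0},{"dp":[0,0,0],"rot":[0,0,0],"jaw":0}]'

```text
clock: 15.6
tool_pos: [0.5767, 0.1346, 0.0145]
tool_rot: [-0.44, 0.554, 0.44, 0.553]
wrist_force: [-4.4, 0.9, 4.8]
grip_width: 0.0008
```

send_rows --commands '[{"dp":[0,-0.01,0],"rot":[0,0,0],"jaw":0},{"dp":[0,0,0],"rot":[0,0,0],"jaw":0}]'

```text
clock: 15.85
tool_pos: [0.5771, 0.1346, 0.0145]
tool_rot: [-0.44, 0.554, 0.441, 0.553]
wrist_force: [-5.3, 2.1, 4.1]
grip_width: 0.0004
```

send_rows --commands '[{"dp":[0,-0.015,0],"rot":[0,0,0],"jaw":0},{"dp":[0,0,0],"rot":[0,0,0],"jaw":0}]'

```text
clock: 16.1
tool_pos: [0.5774, 0.1345, 0.0145]
tool_rot: [-0.439, 0.554, 0.441, 0.553]
wrist_force: [-7.5, 1.8, 6.1]
grip_width: 0.0008
```

send_rows --commands '[{"dp":[0,-0.01,0],"rot":[0,0,0],"jaw":0},{"dp":[0,0,0],"rot":[0,0,0],"jaw":0}]'

```text
clock: 16.35
tool_pos: [0.5776, 0.1344, 0.0144]
tool_rot: [-0.439, 0.554, 0.441, 0.552]
wrist_force: [-9.3, 1.8, 7.6]
grip_width: 0.0004
```

send_rows --commands '[{"dp":[0,0.03,0],"rot":[0,0,0],"jaw":0},{"dp":[0,0.1,0],"rot":[0,0,0],"jaw":0},{"dp":[0,0.3,0],"rot":[0,0,0],"jaw":0},{"dp":[0,0.6,0],"rot":[0,0,0],"jaw":0},{"dp":[-0.5,0.6,0],"rot":[0,0,0],"jaw":0},{"dp":[-0.8,0,0],"rot":[0,0,0],"jaw":0},{"dp":[-0.7,0,0],"rot":[0,0,0],"jaw":0},{"dp":[0,0,0],"rot":[0,0,0],"jaw":0}]'

```text
clock: 17.35
tool_pos: [0.4875, 0.1566, 0.1391]
tool_rot: [-0.442, 0.55, 0.438, 0.556]
wrist_force: [0.5, 0.8, 0.8]
grip_width: 0.0008
```

```bash
python3 - <<'E'
from h import *
im=get_image("top"); cv2.imwrite("pics/top5.png",im[:,:,::-1])
for d in masks_of("balance","top")[:1]: print("bal",rect(d["pixels"],"top",.055))
pts("top",["shim","shim_heel","press_corner","marker","beaker","specimen_jar"]); im=get_image("scene"); pts("scene",["shim_heel","press_corner","bare_foot"])
c=cv2.resize(im[200:320,250:490],None,fx=3,fy=3,interpolation=cv2.INTER_CUBIC)[:,:,::-1]
t=cv2.resize(cv2.imread("pics/top5.png")[180:300,220:460],None,fx=3,fy=3,interpolation=cv2.INTER_CUBIC)
cv2.imwrite("pics/c5.png",cv2.resize(np.vstack([c,t]),(600,600)))
E
```

```text
bal [697.1  24.9 208.7 203.4  75. ]
top shim [([0.6337, 0.1247, -0.0008], 0.7), ([0.6745, 0.2898, -0.0051], 0.59), ([0.5376, 0.3233, -0.0026], 0.57)]
top shim_heel [([0.5172, 0.3728, 0.0139], 0.95), ([0.6361, 0.3241, 0.01], 0.83), ([0.5851, 0.131, 0.0129], 0.63)]
top press_corner [([0.6374, 0.119, 0.0552], 0.65)]
top marker [([0.4874, -0.066, -0.0029], 0.68)]
top beaker [([0.7315, 0.0085, 0.0649], 0.82), ([0.6397, 0.1219, 0.0536], 0.46)]
top specimen_jar [([0.7501, 0.2051, 0.0033], 0.56)]
scene shim_heel [([0.6389, 0.3248, 0.0133], 0.94), ([0.5129, 0.3727, 0.0067], 0.63), ([0.3688, 0.3163, 0.0141], 0.63), ([0.5893, 0.1348, 0.0114], 0.57)]
scene press_corner [([0.6438, 0.1231, 0.0557], 0.63)]
scene bare_foot [([0.6436, 0.1229, 0.01], 0.97)]
```

View pics/c5.png

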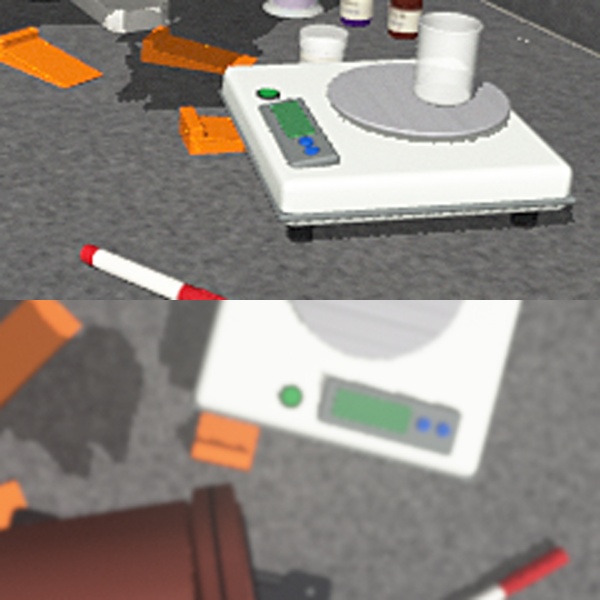

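The wedge is seated square under the corner (heel at about (225,440) in the lower half of the picture). The balance, beaker, jar and marker are unmoved. Next is the press.

send_rows --commands '[{"dp":[0,-0.6,0],"rot":[0,0,0],"jaw":0},{"dp":[0,-0.7,0],"rot":[0,0,0],"jaw":0},{"dp":[0,-0.7,0],"rot":[0,0,0],"jaw":0},{"dp":[0,-0.6,0],"rot":[0,0,0],"jaw":0},{"dp":[0,0,0],"rot":[0,0,0],"jaw":0},{"dp":[0.5,0,0],"rot":[0,0,0],"jaw":0},{"dp":[0.4,0,0],"rot":[0,0,0],"jaw":0},{"dp":[0.2,0,0],"rot":[0,0,0],"jaw":0},{"dp":[0,0,0],"rot":[0,0,0],"jaw":0},{"dp":[0,0,0],"rot":[0,0,0],"jaw":0}]'

```text
clock: 19.3
tool_pos: [0.6367, 0.1211, 0.0699]
tool_rot: [-0.44, 0.553, 0.44, 0.554]
wrist_force: [-0.0, 0.7, -0.2]
grip_width: 0.0007
```

send_rows --commands '[{"dp":[0,-0.06,0],"rot":[0,0,0],"jaw":0},{"dp":[0.05,0,0],"rot":[0,0,0],"jaw":0},{"dp":[0.04,0,0],"rot":[0,0,0],"jaw":0},{"dp":[0,0,0],"rot":[0,0,0],"jaw":0}]'

```text
clock: 19.8
tool_pos: [0.6397, 0.12, 0.0634]
tool_rot: [-0.44, 0.553, 0.44, 0.554]
wrist_force: [0.1, 0.2, 2.1]
grip_width: 0.0007
```

send_rows --commands '[{"dp":[0.02,0,0],"rot":[0,0,0],"jaw":0},{"dp":[0,0,0],"rot":[0,0,0],"jaw":0}]'

```text
clock: 20.05
tool_pos: [0.6397, 0.1201, 0.0632]
tool_rot: [-0.44, 0.553, 0.44, 0.554]
wrist_force: [-3.0, -1.5, 9.6]
grip_width: 0.0005
```

send_rows --commands '[{"dp":[0.01,0,0],"rot":[0,0,0],"jaw":0},{"dp":[0,0,0],"rot":[0,0,0],"jaw":0}]'

```text
clock: 20.3
tool_pos: [0.6397, 0.1201, 0.0631]
tool_rot: [-0.44, 0.553, 0.44, 0.554]
wrist_force: [-5.4, -1.3, 11.6]
grip_width: 0.0005
```

The corner carries 11.6 N with only 0.3 mm of travel, where rocking would drop several mm at 5 N. I'll hold briefly, then retreat straight up and away.

send_rows --commands '[{"dp":[0,0,0],"rot":[0,0,0],"jaw":0},{"dp":[0,0,0],"rot":[0,0,0],"jaw":0},{"dp":[0,0,0],"rot":[0,0,0],"jaw":0},{"dp":[0,0,0],"rot":[0,0,0],"jaw":0}]'

```text
clock: 20.8
tool_pos: [0.6397, 0.1202, 0.0631]
tool_rot: [-0.44, 0.553, 0.44, 0.554]
wrist_force: [-4.3, -1.2, 10.9]
grip_width: 0.0004
```

send_rows --commands '[{"dp":[-0.03,0,0],"rot":[0,0,0],"jaw":0},{"dp":[-0.2,0,0],"rot":[0,0,0],"jaw":0},{"dp":[-0.6,0,0],"rot":[0,0,0],"jaw":0},{"dp":[-0.8,0,0],"rot":[0,0,0],"jaw":0},{"dp":[-0.6,0.5,0],"rot":[0,0,0],"jaw":0},{"dp":[0,0.8,0],"rot":[0,0,0],"jaw":0},{"dp":[0,0.8,0.3],"rot":[0,0,0],"jaw":0},{"dp":[0,0.7,0.6],"rot":[0,0,0],"jaw":0},{"dp":[0,0,0.8],"rot":[0,0,0],"jaw":0},{"dp":[0,0,0.8],"rot":[0,0,0],"jaw":0}]'

```text
clock: 22.05
tool_pos: [0.5095, 0.3056, 0.1961]
tool_rot: [-0.44, 0.553, 0.44, 0.554]
wrist_force: [0.2, -0.3, 1.8]
grip_width: 0.0005
```

```bash
python3 - <<'E'
from h import *
im=get_image("top"); cv2.imwrite("pics/top6.png",im[:,:,::-1])
for d in masks_of("balance","top")[:1]: print("bal",rect(d["pixels"],"top",.055))
pts("top",["shim","shim_heel","press_corner","marker","beaker","specimen_jar"]); im=get_image("scene"); pts("scene",["shim_heel","marker","beaker","specimen_jar"])
c=cv2.resize(im[200:320,250:490],None,fx=3,fy=3,interpolation=cv2.INTER_CUBIC)[:,:,::-1]
t=cv2.resize(cv2.imread("pics/top6.png")[180:300,220:460],None,fx=3,fy=3,interpolation=cv2.INTER_CUBIC)
cv2.imwrite("pics/c6.png",cv2.resize(np.vstack([c,t]),(600,600)))
E
```

```text
bal [696.8  24.7 211.4 205.1  74.6]
top shim [([0.6738, 0.2895, -0.0051], 0.89), ([0.4045, 0.276, 0.0013], 0.77), ([0.5359, 0.3226, -0.0026], 0.66)]
top shim_heel [([0.3678, 0.3155, 0.0111], 0.81), ([0.5881, 0.1319, 0.0119], 0.79), ([0.6363, 0.3249, 0.0117], 0.66)]
top press_corner [([0.6392, 0.1201, 0.0557], 0.73)]
top marker [([0.4892, -0.0671, -0.0019], 0.69), ([0.6397, 0.1217, 0.0576], 0.67)]
top beaker [([0.7304, 0.01, 0.0612], 0.57)]
top specimen_jar [([0.7513, 0.2001, 0.0033], 0.96)]
scene shim_heel [([0.368, 0.3127, 0.0152], 0.96), ([0.5914, 0.1309, 0.0128], 0.87), ([0.5171, 0.3696, 0.0075], 0.81), ([0.6416, 0.3252, 0.0124], 0.77)]
scene marker [([0.4876, -0.0627, -0.0042], 0.87), ([0.59, 0.1336, 0.0128], 0.41)]
scene beaker []
scene specimen_jar [([0.7548, 0.2033, 0.0009], 0.73)]
```

View pics/c6.png

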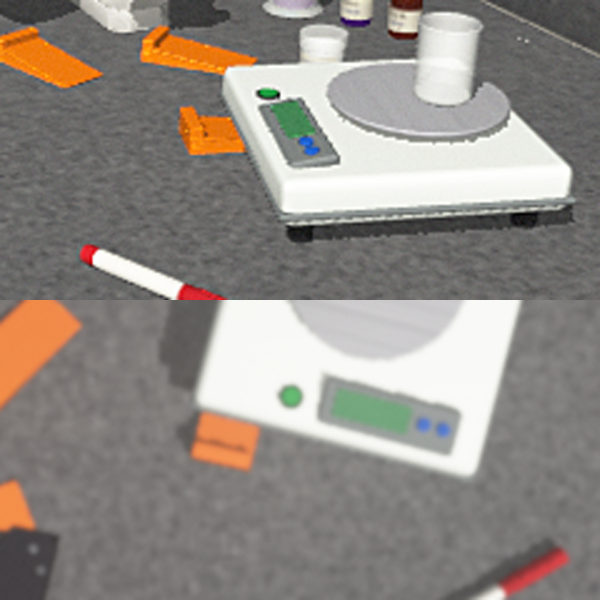

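The wedge is still seated and nothing else has moved, so I'm handing in.

```bash
python3 -c "
from cell import arm
print(arm.close_job())"
```

```text
the job is handed in; nothing more can be done
None
```

The wedge is seated under the bare foot and the balance no longer rocks; I handed the job in at about 22 s with the arm clear.

- **Wedge:** I used the rightmost of the four. I nudged its left side to line it up, then pushed its heel until it met the foot where predicted. It seated at about 9 N.
- **Press test:** I pressed the corner to 11.6 N and held it near 11 N. The corner sank only about 0.3 mm, where a rocking balance would drop several millimetres.
- **Last check:** the heel is at about (0.59, 0.13), as expected for a seated wedge. The balance is within 1 mm and 0.5° of its first measurement. The beaker, jar and marker are unchanged within the networks' accuracy.
- **What disagreed:** the final scene-camera search missed the beaker, though it shows standing on the pan in the picture and the top camera found it. The networks also gave a few stray low-confidence hits. The seating and press also read side forces of up to about 8 N on the fingers.

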